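# Knock a stuck tile out of its inclined die and lay it on the drying board

### The arm

A 7-joint arm with a two-finger parallel gripper is mounted at the origin on the work surface. World frame = base frame: x ahead of the robot, y to its left, z up, the work surface at z = 0. Lengths are in m, angles in rad, forces in N, time in s.
With the tool pointing down it reaches from about 0.4 to 0.85 m from the base axis. Payload 10.4 kg.
Tool frame: the origin (TCP) lies where the fingers leave the gripper's body, on its centre line; the fingertips stand 73 mm ahead of it and the grasp point (between the pads) lies 54 mm ahead of it; z points along the fingers, y is the line along which they close (so a half turn about z gives the same grasp; the last joint's range is limited). The gripper opens to 85 mm and grips with 20 to 120 N. Pads are 22 mm wide; open, the fingers measure 114 mm over their backs; the gripper's body (76 mm by 85 mm) begins 54 mm behind the grasp point. The pads swing forward as they close: fully open they stand 13 mm farther back than shut.
Start: joints at [1.172, 0.332, -0.065, 1.46, 0.022, 1.35, -0.088], TCP at [0.229, -0.581, 0.304] pointing down, gripper open.
Joint ranges: [-2.6, 2.6], [-0.5, 2.12], [-1.47, 1.34], [0.16, 2.42], [-1.27, 4.41], [0.06, 2.06], [-2.6, 2.6]. Speed limits (rad/s): [2.22, 2.22, 2.79, 2.79, 3.14, 3.14, 3.14].

### API

Orientations are given as a unit quaternion [x, y, z, w].
In Python, from workcell import env gives the robot as it stands. The module is installed in compiled form; this text tells all that it offers.
- The arm moves only by the tool arm_command, never from a script. Its argument "deltas" is a list of rows, each a list of 7 numbers: the opening in per cent of the stroke, from 0 (shut) to 100 (fully open), then the shift along the tool's x, y, z in m, then the turn, a rotation vector about the tool's x, y, z in rad. A call has 1 to 12 rows; each row shifts and turns the commanded pose from where the row before left it, along the tool's axes as they then stand; what a row does not reach is not made up. A row lasts 1/12 s, in which the tool goes at most 41.7 mm and 7.16 degrees, less where a joint would pass 70% of its speed; a pose out of reach is approached as far as the arm can. A call is refused whole if a number of a shift passes 0.0417 or a number of a turn 0.125, either way. A call with a gripper value outside its range is refused whole. The fingers move at their own pace and stop on an object; "squeeze" is the grip in N (left out, the last holds). Time passes only in rows, so rows that do not move let the fingers close. It gives the time, the measured TCP pose, the force, the opening and the grip force at its end, in the units of the state.
- env.state(): the state, without advancing time (a new reading comes with each control period).
- env.capture(name): name is "scene" or "top" or "wrist"; returns a dict with "color" (384x512x3 uint8, red, green, blue), "fx", "fy", "cx", "cy" (pixels), "rvec" (rotation vector, rad) and "tvec" (3), from world to camera coordinates, as OpenCV has them; the wrist camera has in their place "mount" (4x4, takes a point from camera to tool coordinates, whose origin is the TCP and whose axes are the flange's). Camera axes: x right, y down, z forward; pixel columns grow to the right and rows downward; lengths in m; the calibration is good to about 2 mm. A picture is of the moment at which its call begins: read the wrist's pose just before it. There is no depth.
- env.close_job(): hands the job in; it is judged then, once.
The state is a dict: "time": time; "qpos": joint angles; "dq": joint speeds; "effort": joint torques, N m; "ee_pos": TCP position; "ee_rot": TCP orientation; "ft_force": force on the tool from outside, world axes, zero at the start; "torque": the same for the moment, N m; "finger_gap": finger opening in m; "finger_force": force on a finger pad.
Only numpy, scipy, OpenCV 4.12 (cv2) and the standard library are available. Lean on these libraries where they do the work, as an engineer would, in place of code of your own. Each camera call takes 0.05 s, during which the arm holds its last target. There are 200 camera calls.

### The job

The leaf tile is stuck down in the inclined press die: push it up with the die's knockout rod, raising the rod by its red-ended crossbar until the tile stands well proud of the die face, then take the tile out and set it down gently (no dropping) on the free part of the white drying board, flat, leaf side up and wholly on the board. Do not disturb the finished tile already there, the bottle or the cutter.

Things in the scene. Friction and masses are not known exactly. Their poses are not given: they have to be found in the camera images.
- die: Aluminium and steel die block, 110 x 110 mm, 31 mm thick, fixed on a green stand; its top face is inclined 35 degrees and leans towards the robot. Origin: centre of the top face (150 mm above the table). z: along the cavity axis, out of the face (35 degrees from vertical); x: up the slope in the face; y: level, across the slope. Round cavity 58 mm in diameter, 21 mm deep, with a 28 mm hole through its 10 mm floor for the knockout rod.
- knockout (a joint): Knockout rod below the die, sliding along the die's z axis; value in m, 0 = down, 0.021 = up against its stop. Its 24 mm head stands 5 mm under the cavity floor at 0 and carries the tile from 0.005 on, so the tile rises by (value - 0.005). It takes about 7 to 12 N to raise and stays wherever it is left.
- bar_left (a point): Grip point on the crossbar's red end on the die's +y side: 118 mm out from the cavity axis, bar centre, 62 mm behind the die face with the rod down (moves with the rod). The crossbar is a straight square bar 14 x 14 mm along the die's y axis, 290 mm long; the red ends are 60 mm long (85 to 145 mm from the axis) and stand clear outside the die (edge at 55 mm), about 100 mm above the table. Either end will do.
- bar_right (a point): The same grip point on the other red end, on the die's -y side.
- tile: The stuck tile: hard terracotta disc 56 mm in diameter, 18 mm thick, 90 g, with a yellow leaf on its face. Origin: centre of its underside; z: out of the leaf face, which lies 3 mm below the die face at the start, so it cannot be gripped. With the rod fully up it stands 13 mm proud of the die face and its lowest 5 mm are still held in the cavity. The 1 mm gap around it lets it lean slightly.
- board: White drying board, 130 mm (its x) by 200 mm (its y), 14 mm thick, fixed flat on the table. Origin: centre of its underside. The finished tile lies 50 to 58 mm from the middle on the +y half; the -y half is free.
- finished: Finished tile, the same as the stuck one, lying on the +y half of the board; loose, not to be disturbed. Origin: centre of its underside.
- bottle: White bottle with a black cap, 66 mm in diameter, 190 mm high, standing beyond the work; not to be disturbed. Origin: centre of its underside.
- cutter: Steel ring cutter, 56 mm in diameter, 30 mm high, standing on the table between robot and work; not to be disturbed. Origin: centre of its underside.
Things that resemble listed ones, but are neither listed nor needed, are in the scene too. What is shaped like the tile but blue is not meant.

How it is judged:
By the outcome, as a careful person would: the job done as asked, in the order asked, and still so for the second after the job is handed in, with the robot touching nothing.
It also fails if it takes over 54 s, if anything falls off the work surface, if the arm or the gripper's body presses on something with over 40 N, if the wrist force passes 120 N, or if a joint passes its speed limit or range.

## Working session

There is one attempt and no reset: what is moved stays moved. The work goes in short steps, Python scripts to look and compute and a tool call to move; the robot and the scene stay as the last step left them, time stands still between calls to the robot, and variables do not carry over. Pictures are saved under pics/ and viewed, at most 12 in all, crops included, and the job is handed in when it is done.

Besides the shell and the picture viewer there is one more tool, called after "Call:" as a command line: name --pt "numbers of a row" for each row, then --argument value for the rest. arm_command: Moves the arm, as the interface text tells. Its arguments: {"type":"object","properties":{"deltas":{"type":"array","items":{"type":"array","items":{"type":"number"}}},"squeeze":{"type":"number"}},"required":["deltas"]}

```bash
mkdir -p pics; cat > h.py <<'E'
import numpy as np, cv2
from scipy.spatial.transform import Rotation as R
from workcell import env
def cam(name):
    s=env.state(); c=env.capture(name)
    K=np.array([[c['fx'],0,c['cx']],[0,c['fy'],c['cy']],[0,0,1.]])
    if 'mount' in c:
        T=np.eye(4);T[:3,:3]=R.from_quat(s['ee_rot']).as_matrix();T[:3,3]=s['ee_pos'];T=T@np.array(c['mount'])
        Rw,o=T[:3,:3],T[:3,3]
    else:
        Rc=R.from_rotvec(np.ravel(c['rvec'])).as_matrix();Rw=Rc.T;o=-Rc.T@np.ravel(c['tvec'])
    return c['color'],K,Rw,o
def ray(C,u,v):
    d=C[2]@np.linalg.inv(C[1])@np.array([u,v,1.]);return C[3],d/np.linalg.norm(d)
def onz(C,u,v,z):
    o,d=ray(C,u,v);return o+d*(z-o[2])/d[2]
def tri(C1,p1,C2,p2):
    o1,d1=ray(C1,*p1);o2,d2=ray(C2,*p2)
    t=np.linalg.lstsq(np.c_[d1,-d2],o2-o1,rcond=None)[0]
    a,b=o1+d1*t[0],o2+d2*t[1];return (a+b)/2,np.linalg.norm(a-b)
def proj(C,P):
    q=C[1]@C[2].T@(np.asarray(P)-C[3]);return q[:2]/q[2]
def save(C,n,f=1,crop=None):
    im=C[0][...,::-1]
    if crop: x0,y0,x1,y1=crop; im=im[y0:y1,x0:x1]
    cv2.imwrite('pics/'+n,cv2.resize(im,None,fx=f,fy=f,interpolation=cv2.INTER_CUBIC))
def blobs(C,lo,hi,amin=40):
    h=cv2.cvtColor(C[0],cv2.COLOR_RGB2HSV)
    m=cv2.inRange(h,np.array(lo),np.array(hi))
    n,l,s,c=cv2.connectedComponentsWithStats(m)
    return [(c[i].round(1).tolist(),s[i].tolist()) for i in range(1,n) if s[i][4]>=amin],l
E
python3 - <<'E'
from h import *
import pickle
print(env.state())
D={}
for n in('scene','top','wrist'):
    D[n]=cam(n);print(n,D[n][3].round(3),D[n][2][:,2].round(2))
pickle.dump(D,open('d0.pkl','wb'))
save(D['scene'],'s0.png',1.5);save(D['top'],'t0.png',1.5)
E
```

```text
{'time': 0.0, 'qpos': array([ 1.1723924 ,  0.33284817, -0.0647069 ,  1.46098631,  0.02158729,
        1.34989489, -0.08847393]), 'dq': array([-0.00104519, -0.00028896,  0.00030591, -0.00051296, -0.00067127,
        0.00075919, -0.00098615]), 'effort': array([-7.45618854e-04, -6.25442004e+01,  4.85270773e-02, -3.91608739e+01,
        1.60478085e-02,  9.83662700e-03,  2.17802506e-05]), 'ee_pos': array([ 0.2292868 , -0.58111137,  0.30310919]), 'ee_rot': array([ 9.82393219e-01,  1.86823564e-01, -1.61304108e-04, -7.02574252e-04]), 'ft_force': array([ 0.15869869, -0.02122016, -0.13263379]), 'torque': array([ 0.04859219, -0.02485579, -0.02092063]), 'finger_force': 0.0, 'finger_gap': 0.08533303433039513}
scene [ 1.16  -0.263  0.51 ] [-0.76  0.35 -0.55]
top [ 0.442 -0.015  1.125] [ 0.14  0.01 -0.99]
wrist [ 0.29  -0.557  0.374] [-0.24 -0.09 -0.97]
```

View pics/s0.png

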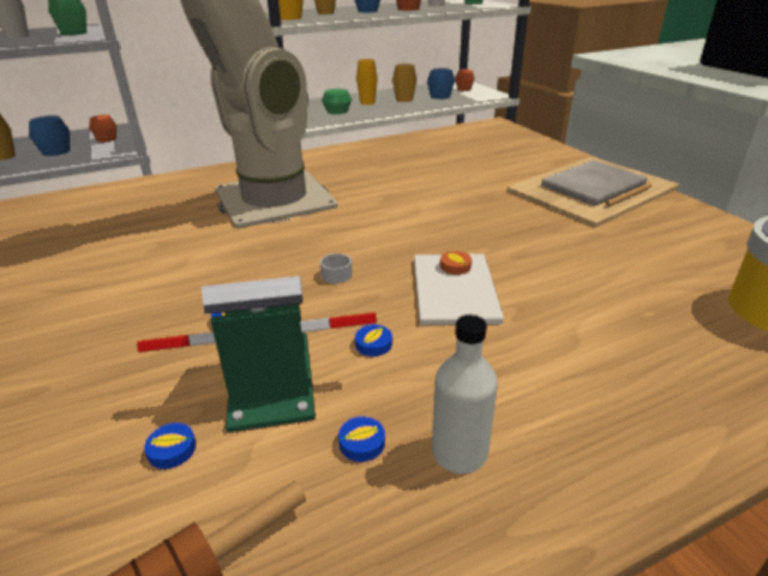

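View pics/t0.png

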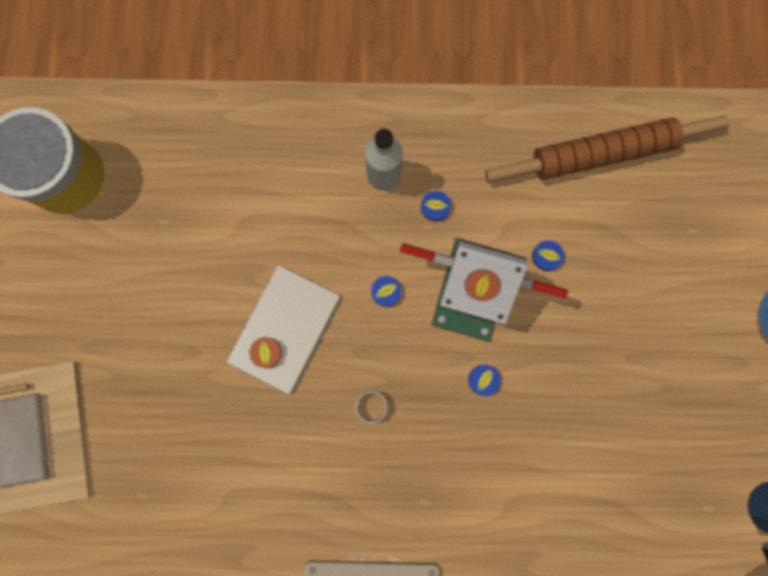

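Scene shows, at 1.5× scale, the die at (255,300), red bar ends at (163,343) and (353,321), the board at (457,290), the finished tile at (456,261), the cutter at (336,268) and the bottle at (465,410). Top shows the die's orange tile at (483,285), the red ends at (417,251) and (550,290), and the board centre at (284,330). It also shows the finished tile at (265,352), the cutter at (373,407) and blue decoys. There are two terracotta discs. The one at (483,285), inside the aluminium die face, is the stuck tile; the one at (265,352) lies on the board and is the finished tile.

```bash
python3 - <<'E'
from h import *
import pickle
D=pickle.load(open('d0.pkl','rb'));S,T=D['scene'],D['top']
def masks(C):
    h=cv2.cvtColor(C[0],cv2.COLOR_RGB2HSV).astype(int);H,Sa,V=h[...,0],h[...,1],h[...,2]
    return dict(red=((H<4)|(H>175))&(Sa>200)&(V>90),terra=(H>=4)&(H<13)&(Sa>150)&(V>110),
      white=(Sa<45)&(V>140),dark=(V<40))
for n in('scene','top'):
    for k,m in masks(D[n]).items():
        nn,l,s,c=cv2.connectedComponentsWithStats(m.astype(np.uint8))
        for i in range(1,nn):
            if s[i][4]>50:
                r=cv2.minAreaRect(np.argwhere(l==i)[:,::-1].astype(np.float32))
                print(n,k,c[i].round(1),s[i].tolist(),cv2.boxPoints(r).round(0).tolist() if k in('red','white') else '')
save(T,'t1.png',4,(255,140,400,240))
E
```

```text
scene red [234.8 213.2] [220, 209, 30, 9, 167] [[220.0, 212.0], [249.0, 209.0], [250.0, 214.0], [221.0, 218.0]]
scene red [108.4 228.6] [92, 224, 34, 10, 196] [[92.0, 228.0], [124.0, 224.0], [125.0, 229.0], [92.0, 234.0]]
scene terra [68.5 80.6] [63, 77, 12, 8, 78] 
scene terra [304.1 174.2] [294, 167, 20, 14, 137] 
scene terra [237.2 209.8] [220, 208, 32, 7, 51] 
scene terra [106.3 228.3] [91, 223, 35, 12, 98] 
scene terra [490.6 351.8] [484, 343, 13, 18, 78] 
scene terra [505.6 357.2] [494, 343, 18, 31, 124] 
scene terra [128.8 367.8] [113, 349, 33, 35, 596] 
scene terra [473.5 365.1] [462, 356, 29, 25, 165] 
scene terra [105.  374.8] [91, 362, 29, 22, 373] 
scene terra [488.9 376.8] [476, 367, 30, 17, 183] 
scene terra [443.  378.3] [433, 374, 20, 10, 53] 
scene terra [ 83.2 380.8] [75, 376, 15, 8, 58] 
scene white [24.8  8.9] [15, 0, 22, 19, 299] [[15.0, 0.0], [32.0, -4.0], [36.0, 17.0], [19.0, 21.0]]
scene white [58.6 16.5] [37, 0, 33, 28, 309] [[35.0, 1.0], [67.0, -1.0], [69.0, 26.0], [37.0, 28.0]]
scene white [112.6  56.3] [71, 0, 86, 115, 6065] [[70.0, 0.0], [125.0, -14.0], [
[... 1891 characters left out ...]
89, 24, 10, 51] 
top terra [170.6 235.2] [168, 227, 8, 17, 64] 
top terra [181.7 234. ] [177, 226, 9, 18, 85] 
top white [ 27.5 101.1] [0, 72, 49, 59, 508] [[0.0, 130.0], [0.0, 72.0], [48.0, 72.0], [48.0, 130.0]]
top white [248.4 103.8] [244, 95, 11, 17, 101] [[240.0, 100.0], [247.0, 95.0], [257.0, 107.0], [250.0, 113.0]]
top white [321.2 188.8] [291, 164, 60, 51, 1452] [[283.0, 200.0], [294.0, 160.0], [351.0, 176.0], [339.0, 216.0]]
top white [190.3 217.2] [152, 178, 74, 84, 2916] [[151.0, 241.0], [184.0, 176.0], [226.0, 197.0], [192.0, 262.0]]
top white [  9.2 307.2] [0, 284, 28, 39, 584] [[0.0, 322.0], [0.0, 284.0], [27.0, 284.0], [27.0, 322.0]]
top dark [256.   92.6] [252, 87, 9, 11, 52]
```

View pics/t1.png

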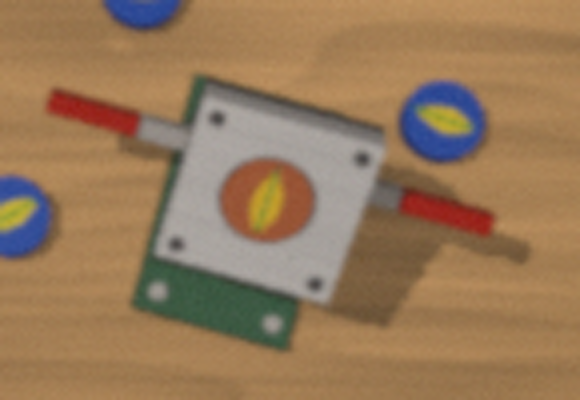

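The crop confirms it: the terracotta tile with the leaf sits in the die at top-image px (322,190), the red ends flank it, and the neighbouring discs are blue decoys.

```bash
python3 - <<'E'
from h import *
import pickle
np.set_printoptions(precision=4,suppress=True)
D=pickle.load(open('d0.pkl','rb'));S,T=D['scene'],D['top']
# red end extremes in full scale
L,e1=tri(T,(277.3,167.5),S,(235.3,212.6));Rr,e2=tri(T,(366.9,193.1),S,(108,228.5))
print('bars',L,e1,Rr,e2,np.linalg.norm(L-Rr))
y=L-Rr;yaw=np.arctan2(-y[0],y[1]);print('die yaw',np.degrees(yaw),'mid',(L+Rr)/2)
c,s=np.cos(yaw),np.sin(yaw)
ex=np.array([c,s,0]);ey=np.array([-s,c,0]);n=-np.sin(np.radians(35))*ex+np.array([0,0,np.cos(np.radians(35))])
mid=(L+Rr)/2
print('die origin from bar',mid+.062*n,'from tile',onz(T,322,190,.1475), 'n',n)
b=np.array([[151,241],[184,176],[226,197],[192,262]]) 
print('board corners',[onz(T,*p,.014)[:2] for p in b])
print('board c',onz(T,190.0,219,.014),'fin',onz(T,176.7,234.8,.032),'cutter',onz(T,373/1.5,407/1.5,.03),'bottle cap',onz(T,256,92.6,.19))
print('bottle tri',tri(T,(256,92.6),S,(313.5,219.4)))
E
```

```text
bars [ 0.6448 -0.0659  0.1006] 0.0013074541701601715 [ 0.5836 -0.2919  0.0992] 0.0002680342064946657 0.23417737393873925
die yaw -15.13765906852575 mid [ 0.6142 -0.1789  0.0999]
die origin from bar [ 0.5799 -0.1696  0.1507] from tile [ 0.5825 -0.1711  0.1475] n [-0.5537  0.1498  0.8192]
board corners [array([0.4544, 0.2686]), array([0.6337, 0.1872]), array([0.5776, 0.0697]), array([0.4008, 0.1557])]
board c [0.5156 0.1658 0.014 ] fin [0.4718 0.1965 0.032 ] cutter [0.3802 0.0033 0.03  ] bottle cap [ 0.8083 -0.0081  0.19  ]
bottle tri (array([ 0.8124, -0.0075,  0.1803]), np.float64(0.001191795053704003))
```

```bash
cat >> h.py <<'E'
from scipy.linalg import logm,expm
np.set_printoptions(precision=4,suppress=True)
yaw=np.radians(-15.1);DO=np.array([.581,-.170,.150])
eh=np.array([np.cos(yaw),np.sin(yaw),0]);yd=np.array([-np.sin(yaw),np.cos(yaw),0])
a=np.radians(35);xd=np.cos(a)*eh+np.sin(a)*np.array([0,0,1]);n=np.cross(xd,yd)
def tool(y,z): y=np.array(y)/np.linalg.norm(y);return np.c_[np.cross(y,z),y,z]
def SE(Rm,p): T=np.eye(4);T[:3,:3]=Rm;T[:3,3]=p;return T
def cur():
    s=env.state();return SE(R.from_quat(s['ee_rot']).as_matrix(),s['ee_pos'])
def plan(A,B,N=None):
    "rows: one repeated row taking A to B by a screw"
    D=np.linalg.inv(A)@B;w=R.from_matrix(D[:3,:3]).as_rotvec()
    if N is None: N=int(np.ceil(max(np.linalg.norm(w)/.124,np.linalg.norm(D[:3,3])/.040,1)))
    while True:
        E=expm(np.real(logm(D))/N)
        if np.linalg.norm(E[:3,3])<.0415: break
        N+=1
    M=A@expm(np.real(logm(D))/2)
    print('N',N,'row',np.r_[E[:3,3],R.from_matrix(E[:3,:3]).as_rotvec()],'mid',M[:3,3],'tot shift(tool)',D[:3,3],'rot',w)
E
python3 - <<'E'
from h import *
print('n',n,'xd',xd)
bar=DO-.062*n-.118*yd;print('bar',bar)
B=SE(tool(xd,-n),bar+(.054+.09)*n);print(B[:3,3]);plan(cur(),B)
E
```

```text
n [-0.5538  0.1494  0.8192] xd [ 0.7909 -0.2134  0.5736]
bar [ 0.5846 -0.2932  0.0992]
[ 0.5049 -0.2717  0.2172]
N 11 row [ 0.0381 -0.0044  0.009  -0.0515  0.0258 -0.082 ] mid [ 0.3976 -0.4536  0.2603] tot shift(tool) [ 0.3699 -0.1867  0.0863] rot [-0.5665  0.2838 -0.9016]
```

Call:
arm_command --pt "100 0.0381 -0.0044 0.009 -0.0515 0.0258 -0.082" --pt "100 0.0381 -0.0044 0.009 -0.0515 0.0258 -0.082" --pt "100 0.0381 -0.0044 0.009 -0.0515 0.0258 -0.082" --pt "100 0.0381 -0.0044 0.009 -0.0515 0.0258 -0.082" --pt "100 0.0381 -0.0044 0.009 -0.0515 0.0258 -0.082" --pt "100 0.0381 -0.0044 0.009 -0.0515 0.0258 -0.082" --pt "100 0.0381 -0.0044 0.009 -0.0515 0.0258 -0.082" --pt "100 0.0381 -0.0044 0.009 -0.0515 0.0258 -0.082" --pt "100 0.0381 -0.0044 0.009 -0.0515 0.0258 -0.082" --pt "100 0.0381 -0.0044 0.009 -0.0515 0.0258 -0.082" --pt "100 0.0381 -0.0044 0.009 -0.0515 0.0258 -0.082" --pt "100 0 0 0 0 0 0" --squeeze 80

```text
time: 1.15
ee_pos: [0.505, -0.2644, 0.2143]
ee_rot: [0.753, 0.585, 0.184, 0.237]
ft_force: [0.2, 0.2, -1.3]
finger_gap: 0.086
finger_force: 0.0
```

```bash
python3 - <<'E'
from h import *
import pickle
W=cam('wrist');pickle.dump(W,open('w1.pkl','wb'));save(W,'w1.png',1.4)
bar=DO-.062*n-.118*yd
print('pred bar px',proj(W,bar),'bar inner/outer ends of red',proj(W,DO-.062*n-.085*yd),proj(W,DO-.062*n-.145*yd),'tile',proj(W,DO-.003*n))
B=SE(tool(xd,-n),bar+(.054+.09)*n);plan(cur(),B)
E
```

```text
pred bar px [264.7354 214.9027] bar inner/outer ends of red [265.338  173.5609] [264.2747 246.5092] tile [269.4271  22.0913]
N 1 row [-0.0035  0.0021 -0.0006 -0.0018 -0.0034  0.0057] mid [ 0.5046 -0.2698  0.2164] tot shift(tool) [-0.0035  0.0021 -0.0006] rot [-0.0018 -0.0034  0.0057]
```

View pics/w1.png

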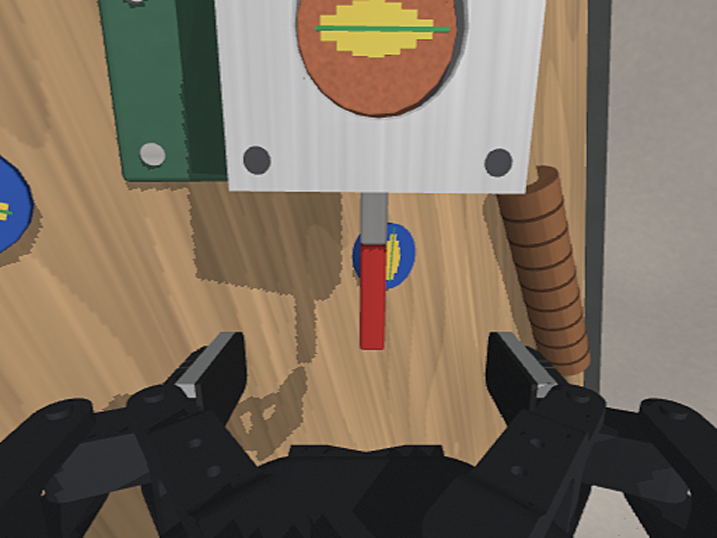

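The wrist view (scale 1.4) shows the red end from (372,244) to (372,349), within 2 px of prediction. The tile in the die is at (378,29), and the path down is clear. I'll descend and grip the bar.

Call:
arm_command --pt "100 -0.0035 0.002 0.03 -0.002 -0.003 0.005" --pt "100 0 0 0.03 0 0 0" --pt "100 0 0 0.02 0 0 0" --pt "100 0 0 0.009 0 0 0" --pt "100 0 0 0 0 0 0" --pt "0 0 0 0 0 0 0" --pt "0 0 0 0 0 0 0" --pt "0 0 0 0 0 0 0" --pt "0 0 0 0 0 0 0" --pt "0 0 0 0 0 0 0" --pt "0 0 0 0 0 0 0" --pt "0 0 0 0 0 0 0"

```text
time: 2.2
ee_pos: [0.5532, -0.2893, 0.1449]
ee_rot: [0.759, 0.578, 0.182, 0.24]
ft_force: [-6.7, 1.1, 1.6]
finger_gap: 0.0124
finger_force: 80.2
```

Call:
arm_command --pt "0 0 0 -0.002 0 0 0" --pt "0 0 0 -0.002 0 0 0" --pt "0 0 0 -0.002 0 0 0" --pt "0 0 0 -0.002 0 0 0" --pt "0 0 0 -0.002 0 0 0" --pt "0 0 0 -0.002 0 0 0" --pt "0 0 0 -0.002 0 0 0" --pt "0 0 0 -0.002 0 0 0" --pt "0 0 0 -0.002 0 0 0" --pt "0 0 0 -0.002 0 0 0" --pt "0 0 0 0 0 0 0"

```text
time: 3.12
ee_pos: [0.5422, -0.2863, 0.1615]
ee_rot: [0.759, 0.578, 0.182, 0.24]
ft_force: [-8.7, -1.8, -8.0]
finger_gap: 0.0122
finger_force: 79.4
```

Call:
arm_command --pt "0 0 0 -0.001 0 0 0" --pt "0 0 0 -0.001 0 0 0" --pt "0 0 0 0 0 0 0" --pt "0 0 0 0 0 0 0"

```text
time: 3.45
ee_pos: [0.5418, -0.2863, 0.1617]
ee_rot: [0.759, 0.577, 0.183, 0.24]
ft_force: [21.3, -15.5, -38.7]
finger_gap: 0.0123
finger_force: 81.1
```

```bash
python3 - <<'E'
from h import *
W=cam('wrist');save(W,'w2.png',1.4)
for h in(.003,.013,.0):print(h,proj(W,DO+h*n)*1.4)
E
```

```text
0.003 [ 354.9964 -206.7363]
0.013 [ 353.157  -273.5015]
0.0 [ 355.4434 -190.5104]
```

View pics/w2.png

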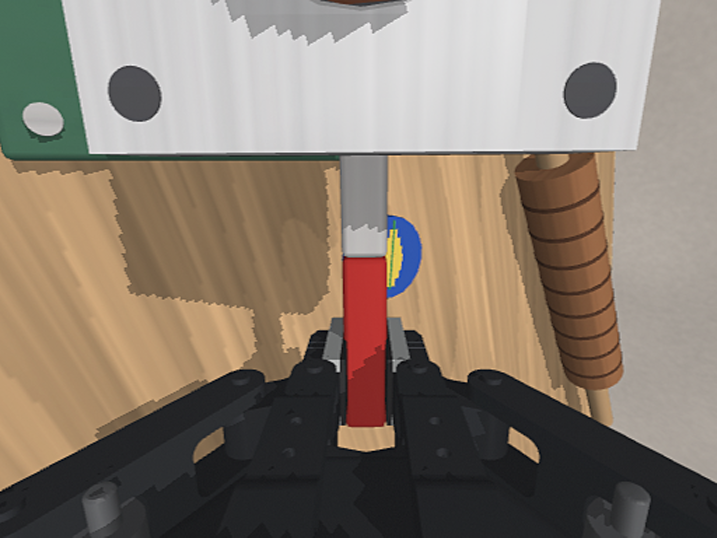

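The view shows the fingers holding the red end at (364,340) and the tile's edge standing above the face at (360,2). The rod is at its stop, since the force rose sharply. I'll ease off, open and back out.

Call:
arm_command --pt "0 0 0 0.001 0 0 0" --pt "60 0 0 0 0 0 0" --pt "100 0 0 0 0 0 0" --pt "100 0 0 0 0 0 0" --pt "100 0 0 0 0 0 0" --pt "100 0 0 -0.01 0 0 0" --pt "100 0 0 -0.03 0 0 0" --pt "100 0 0 -0.04 0 0 0" --pt "100 0 0 -0.04 0 0 0" --pt "100 0 0 -0.02 0 0 0" --pt "100 0 0 0 0 0 0"

```text
time: 4.42
ee_pos: [0.4646, -0.2651, 0.2828]
ee_rot: [0.757, 0.577, 0.183, 0.245]
ft_force: [0.5, -0.6, 0.4]
finger_gap: 0.0851
finger_force: 0.0
```

```bash
python3 - <<'E'
from h import *
tc=DO+.004*n  # tile mid of proud part
for sgn in(1,-1):
    B=SE(tool(sgn*yd,-n),DO+.145*n);print(sgn,B[:3,3]);plan(cur(),B)
print(env.state()['qpos'])
E
```

```text
1 [ 0.5007 -0.1483  0.2688]
N 13 row [ 0.0081  0.0066  0.0011  0.0001  0.0011 -0.121 ] mid [ 0.503  -0.2112  0.2904] tot shift(tool) [ 0.1222 -0.0049  0.013 ] rot [ 0.0013  0.0141 -1.573 ]
-1 [ 0.5007 -0.1483  0.2688]
N 13 row [ 0.0075 -0.0072  0.001   0.0011 -0.0001  0.1207] mid [ 0.4626 -0.2023  0.2611] tot shift(tool) [ 0.1222 -0.0049  0.013 ] rot [ 0.0141 -0.0013  1.5685]
[ 1.0436 -0.1351 -0.5019  2.1135 -0.3915  0.5715  0.5256]
```

Call:
arm_command --pt "100 0.0081 0.0066 0.0011 0 0.001 -0.121" --pt "100 0.0081 0.0066 0.0011 0 0.001 -0.121" --pt "100 0.0081 0.0066 0.0011 0 0.001 -0.121" --pt "100 0.0081 0.0066 0.0011 0 0.001 -0.121" --pt "100 0.0081 0.0066 0.0011 0 0.001 -0.121" --pt "100 0.0081 0.0066 0.0011 0 0.001 -0.121" --pt "100 0.0081 0.0066 0.0011 0 0.001 -0.121" --pt "100 0.0081 0.0066 0.0011 0 0.001 -0.121" --pt "100 0.0081 0.0066 0.0011 0 0.001 -0.121" --pt "100 0.0081 0.0066 0.0011 0 0.001 -0.121" --pt "100 0.0081 0.0066 0.0011 0 0.001 -0.121" --pt "100 0.0081 0.0066 0.0011 0 0.001 -0.121"

```text
time: 5.42
ee_pos: [0.5044, -0.1553, 0.2682]
ee_rot: [0.179, 0.937, -0.02, 0.298]
ft_force: [0.0, -0.2, 0.2]
finger_gap: 0.0854
finger_force: 0.0
```

Call:
arm_command --pt "100 0.0081 0.0066 0.0011 0 0.001 -0.121" --pt "100 0 0 0 0 0 0"

```text
time: 5.58
ee_pos: [0.5006, -0.1457, 0.2622]
ee_rot: [0.122, 0.947, -0.037, 0.295]
ft_force: [-0.8, 1.1, -1.0]
finger_gap: 0.0856
finger_force: 0.0
```

```bash
python3 - <<'E'
from h import *
import pickle
W=cam('wrist');save(W,'w3.png',1.4);pickle.dump((W,cur()),open('w3.pkl','wb'))
for h in(.013,.0):print(h,proj(W,DO+h*n)*1.4)
hsv=cv2.cvtColor(W[0],cv2.COLOR_RGB2HSV);m=(((hsv[...,0]<40)&(hsv[...,1]>110)&(hsv[...,2]>110))*255).astype(np.uint8)
B=SE(tool(yd,-n),DO+.145*n);plan(cur(),B);print(env.state()['qpos'])
E
```

```text
0.013 [358.7729 304.521 ]
0.0 [359.0498 296.7797]
N 1 row [-0.0036 -0.0016 -0.0047  0.0055 -0.0059 -0.0019] mid [ 0.5008 -0.1475  0.2658] tot shift(tool) [-0.0036 -0.0016 -0.0047] rot [ 0.0055 -0.0059 -0.0019]
[ 0.7935 -0.1571 -0.5648  2.1663 -0.1197  0.5053  1.602 ]
```

View pics/w3.png

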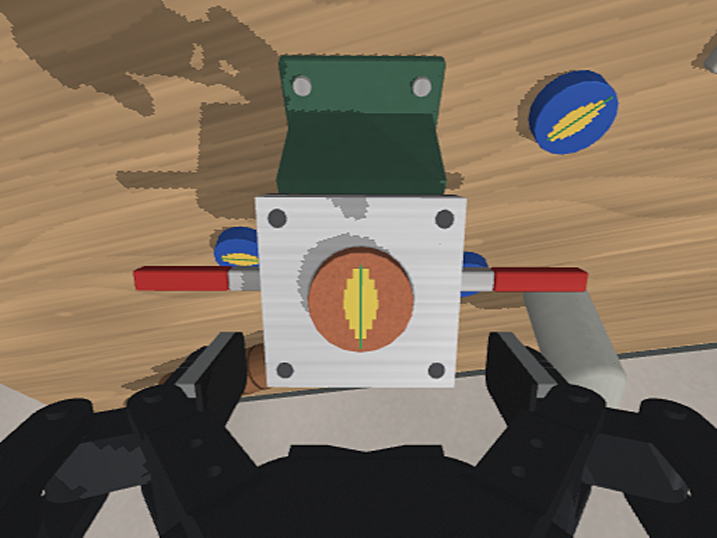

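The wrist view (scale 1.4) shows the tile standing proud with its face centred at (360,300). Prediction was (359,304), so the offset is about 1 mm in y and 2.4 mm in x. I'll narrow the fingers and descend.

Call:
arm_command --pt "77 -0.0012 -0.0006 -0.0047 0.0055 -0.006 -0.002" --pt "77 0 0 0.02 0 0 0" --pt "77 0 0 0.02 0 0 0" --pt "77 0 0 0.015 0 0 0" --pt "77 0 0 0.005 0 0 0" --pt "77 0 0 0.003 0 0 0" --pt "77 0 0 0.002 0 0 0" --pt "77 0 0 0 0 0 0" --pt "77 0 0 0 0 0 0" --squeeze 40

```text
time: 6.38
ee_pos: [0.5353, -0.1579, 0.2151]
ee_rot: [0.126, 0.945, -0.04, 0.299]
ft_force: [0.4, 0.2, 0.5]
finger_gap: 0.0658
finger_force: 0.0
```

```bash
python3 - <<'E'
from h import *
A=cur();print('height along n',(A[:3,3]-DO)@n,'xd',(A[:3,3]-DO)@xd,'yd',(A[:3,3]-DO)@yd)
W=cam('wrist');save(W,'w4.png',1.4)
E
```

```text
height along n 0.08043049094674046 xd -0.0014253067138125172 yd -0.00018598458187464237
```

View pics/w4.png

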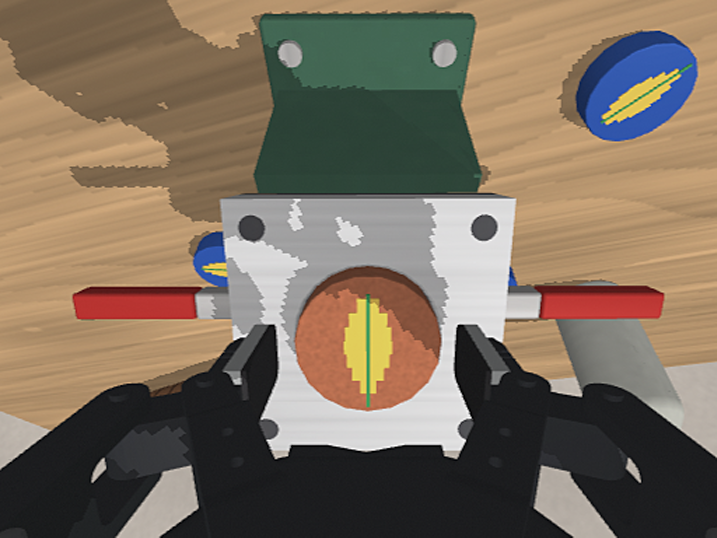

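The view shows the tile face at (368,338), centred between the pads at x=277 and x=455. I'll descend carefully and watch for contact.

Call:
arm_command --pt "77 0 0 0.002 0 0 0" --pt "77 0 0 0.002 0 0 0" --pt "77 0 0 0.002 0 0 0" --pt "77 0 0 0.001 0 0 0" --pt "77 0 0 0 0 0 0"

```text
time: 6.85
ee_pos: [0.5391, -0.1586, 0.2084]
ee_rot: [0.125, 0.945, -0.04, 0.298]
ft_force: [-0.1, -0.1, -0.4]
finger_gap: 0.0656
finger_force: 0.0
```

Call:
arm_command --pt "77 0 0 0.001 0 0 0" --pt "77 0 0 0.001 0 0 0" --pt "77 0 0 0 0 0 0"

```text
time: 7.1
ee_pos: [0.5402, -0.159, 0.2069]
ee_rot: [0.125, 0.945, -0.04, 0.298]
ft_force: [0.5, 0.6, 1.7]
finger_gap: 0.0657
finger_force: 0.0
```

Call:
arm_command --pt "77 0 0 0.001 0 0 0" --pt "77 0 0 0 0 0 0"

```text
time: 7.27
ee_pos: [0.5408, -0.1591, 0.2061]
ee_rot: [0.125, 0.945, -0.04, 0.298]
ft_force: [-0.2, 0.4, 0.5]
finger_gap: 0.066
finger_force: 0.0
```

Call:
arm_command --pt "77 0 0 0.001 0 0 0" --pt "77 0 0 0 0 0 0"

```text
time: 7.43
ee_pos: [0.5413, -0.1593, 0.2053]
ee_rot: [0.125, 0.945, -0.04, 0.298]
ft_force: [0.2, 0.2, -0.4]
finger_gap: 0.0654
finger_force: 0.0
```

Call:
arm_command --pt "77 0 0 0.001 0 0 0" --pt "77 0 0 0 0 0 0"

```text
time: 7.6
ee_pos: [0.5419, -0.1595, 0.2045]
ee_rot: [0.125, 0.945, -0.04, 0.298]
ft_force: [0.5, 0.7, -0.0]
finger_gap: 0.0656
finger_force: 0.0
```

Call:
arm_command --pt "77 0 0 -0.001 0 0 0" --pt "60 0 0 0 0 0 0" --pt "50 0 0 0 0 0 0" --pt "50 0 0 0 0 0 0" --pt "50 0 0 0 0 0 0" --pt "50 0 0 0 0 0 0" --pt "50 0 0 0 0 0 0" --squeeze 40

```text
time: 8.18
ee_pos: [0.5414, -0.1592, 0.2056]
ee_rot: [0.125, 0.945, -0.04, 0.298]
ft_force: [-2.9, 0.4, 3.5]
finger_gap: 0.0548
finger_force: 42.0
```

Call:
arm_command --pt "50 0 0 -0.001 0 0 0" --pt "50 0 0 -0.002 0 0 0" --pt "50 0 0 -0.003 0 0 0" --pt "50 0 0 -0.004 0 0 0" --pt "50 0 0 -0.006 0 0 0" --pt "50 0 0 -0.01 0 0 0" --pt "50 0 0 -0.02 0 0 0" --pt "50 0 0 -0.03 0 0 0" --pt "50 0 0 -0.015 0 0 0" --pt "50 0 0 0 0 0 0" --squeeze 50

```text
time: 9.02
ee_pos: [0.4906, -0.1455, 0.2831]
ee_rot: [0.125, 0.945, -0.041, 0.3]
ft_force: [1.2, -0.8, -0.1]
finger_gap: 0.0537
finger_force: 52.9
```

```bash
python3 - <<'E'
from h import *
W=cam('wrist');save(W,'w5.png',1.4)
u=np.array([.91,-.413,0]);u/=np.linalg.norm(u)
yb=np.array([-u[1],u[0],0]);print(yb)
P=np.array([.5156,.1658,0])+.053*u;print('place',P)
B=SE(tool(yb,[0,0,-1]),[P[0],P[1],.16]);plan(cur(),B);print(env.state()['qpos'])
E
```

```text
[0.4133 0.9106 0.    ]
place [0.5639 0.1439 0.    ]
N 9 row [0.0075 0.0329 0.0121 0.0053 0.0681 0.0175] mid [ 0.5304 -0.0027  0.2184] tot shift(tool) [0.0739 0.2989 0.0958] rot [0.0475 0.6131 0.1572]
[ 0.8185 -0.2145 -0.5709  2.1678 -0.1718  0.5446  1.6476]
```

View pics/w5.png

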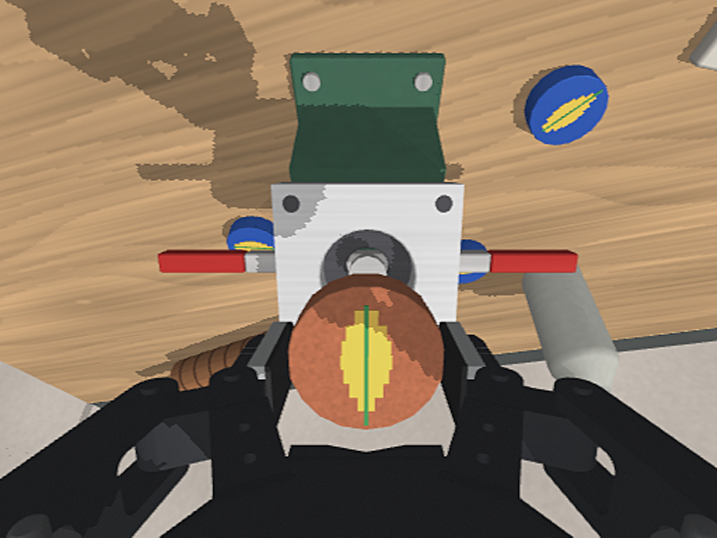

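The view shows the tile held squarely between the pads at (366,350), leaf up, with the empty cavity behind it. Next I'll carry it over the board.

Call:
arm_command --pt "50 0.0075 0.0329 0.0121 0.0053 0.0681 0.0175" --pt "50 0.0075 0.0329 0.0121 0.0053 0.0681 0.0175" --pt "50 0.0075 0.0329 0.0121 0.0053 0.0681 0.0175" --pt "50 0.0075 0.0329 0.0121 0.0053 0.0681 0.0175" --pt "50 0.0075 0.0329 0.0121 0.0053 0.0681 0.0175" --pt "50 0.0075 0.0329 0.0121 0.0053 0.0681 0.0175" --pt "50 0.0075 0.0329 0.0121 0.0053 0.0681 0.0175" --pt "50 0.0075 0.0329 0.0121 0.0053 0.0681 0.0175" --pt "50 0.0075 0.0329 0.0121 0.0053 0.0681 0.0175" --pt "50 0 0 0 0 0 0" --pt "50 0 0 0 0 0 0"

```text
time: 9.98
ee_pos: [0.5628, 0.1465, 0.1563]
ee_rot: [0.21, 0.978, 0.002, -0.004]
ft_force: [-0.2, -0.9, -1.0]
finger_gap: 0.0537
finger_force: 53.1
```

```bash
python3 - <<'E'
from h import *
u=np.array([.91,-.413,0]);u/=np.linalg.norm(u);yb=np.array([-u[1],u[0],0])
P=np.array([.5156,.1658,0])+.053*u
plan(cur(),SE(tool(yb,[0,0,-1]),[P[0],P[1],.105]))
W=cam('wrist')
T=cam('top');save(T,'t6.png',3,(100,130,320,300))
print('proj place',(proj(T,[P[0],P[1],.1])-[100,130])*3)
E
```

```text
N 2 row [-0.0012 -0.001   0.0257  0.001  -0.004   0.0017] mid [0.5633 0.1453 0.1307] tot shift(tool) [-0.0025 -0.0021  0.0513] rot [ 0.002  -0.0081  0.0035]
proj place [281.9899 203.0077]
```

View pics/t6.png

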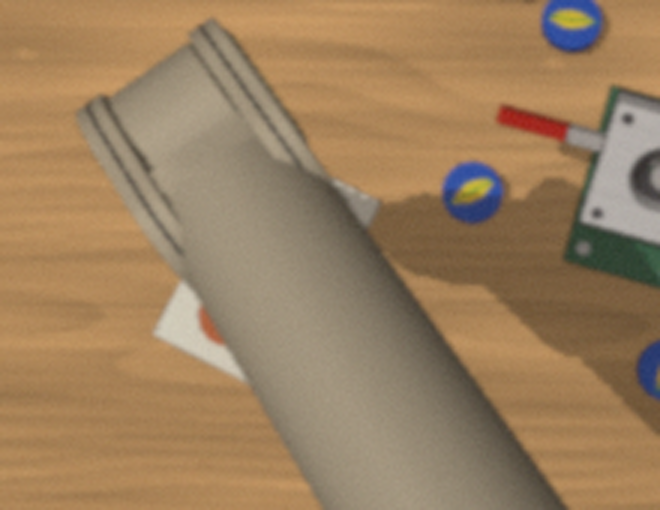

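The arm hides the board in this view, and the finished tile at (212,320) is untouched. I'll lower it stepwise.

Call:
arm_command --pt "50 -0.0012 -0.001 0.025 0.001 -0.004 0.0017" --pt "50 -0.0012 -0.001 0.02 0.001 -0.004 0.0017" --pt "50 0 0 0.01 0 0 0" --pt "50 0 0 0.005 0 0 0" --pt "50 0 0 0 0 0 0" --pt "50 0 0 0 0 0 0"

```text
time: 10.58
ee_pos: [0.5652, 0.1411, 0.1004]
ee_rot: [0.213, 0.977, -0.001, 0.003]
ft_force: [-0.1, -0.4, 0.0]
finger_gap: 0.054
finger_force: 53.2
```

```bash
python3 - <<'E'
from h import *
u=np.array([.91,-.413,0]);u/=np.linalg.norm(u);yb=np.array([-u[1],u[0],0])
P=np.array([.5156,.1658,0])+.053*u
plan(cur(),SE(tool(yb,[0,0,-1]),[P[0],P[1],.088]))
W=cam('wrist');save(W,'w7.png',1.4)
print([(proj(W,P+[0,0,.014]+a*u*.047+b*yb*.065)*1.4).round() .tolist() for a,b in((1,1),(1,-1))])
E
```

```text
N 1 row [ 0.0025  0.002   0.0124 -0.0004  0.0069 -0.0035] mid [0.5646 0.1425 0.0942] tot shift(tool) [0.0025 0.002  0.0124] rot [-0.0004  0.0069 -0.0035]
[[514.0, 416.0], [225.0, 417.0]]
```

View pics/w7.png

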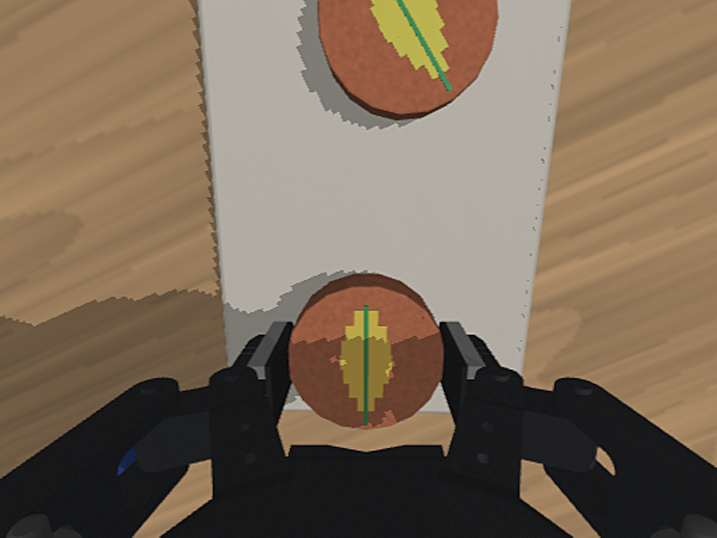

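The wrist view (scale 1.4) shows the board spanning x=225 to 522 with its end edge at y=411. The held tile is at (366,350) and the finished tile at (408,30), well clear. I'll shift 5 mm inward and lower.

Call:
arm_command --pt "50 0.006 0.0015 0.004 0 0.005 -0.002" --pt "50 0 0 0.003 0 0 0" --pt "50 0 0 0.001 0 0 0" --pt "50 0 0 0.001 0 0 0" --pt "50 0 0 0 0 0 0"

```text
time: 11.05
ee_pos: [0.56, 0.1451, 0.0901]
ee_rot: [0.212, 0.977, -0.001, 0.0]
ft_force: [0.0, 0.1, -1.0]
finger_gap: 0.0541
finger_force: 53.2
```

Call:
arm_command --pt "50 0 0 0.001 0 0 0" --pt "50 0 0 0.0005 0 0 0" --pt "50 0 0 0 0 0 0"

```text
time: 11.3
ee_pos: [0.5602, 0.1451, 0.089]
ee_rot: [0.212, 0.977, -0.001, 0.0]
ft_force: [-0.5, -0.9, 0.2]
finger_gap: 0.054
finger_force: 53.3
```

Call:
arm_command --pt "50 0 0 0.001 0 0 0" --pt "50 0 0 0 0 0 0"

```text
time: 11.47
ee_pos: [0.5602, 0.1452, 0.0888]
ee_rot: [0.212, 0.977, -0.001, 0.001]
ft_force: [-5.0, -3.2, 12.7]
finger_gap: 0.0541
finger_force: 54.4
```

Contact with the board. Releasing slowly and backing up.

Call:
arm_command --pt "50 0 0 0 0 0 0" --pt "66 0 0 0 0 0 0" --pt "72 0 0 0 0 0 0" --pt "82 0 0 0 0 0 0" --pt "90 0 0 0 0 0 0" --pt "90 0 0 0 0 0 0" --pt "90 0 0 -0.005 0 0 0" --pt "90 0 0 -0.015 0 0 0" --pt "90 0 0 -0.03 0 0 0" --pt "90 0 0 -0.04 0 0 0" --pt "90 0 0 -0.03 0 0 0" --pt "90 0 0 0 0 0 0" --squeeze 20

```text
time: 12.47
ee_pos: [0.5621, 0.147, 0.2155]
ee_rot: [0.212, 0.977, 0.001, 0.005]
ft_force: [1.0, -0.2, 1.7]
finger_gap: 0.0771
finger_force: 0.0
```

```bash
python3 - <<'E'
from h import *
W=cam('wrist');save(W,'w8.png',1.4);print(env.state()['ft_force'])
E
```

```text
[-0.291  -0.6535 -0.4491]
```

View pics/w8.png

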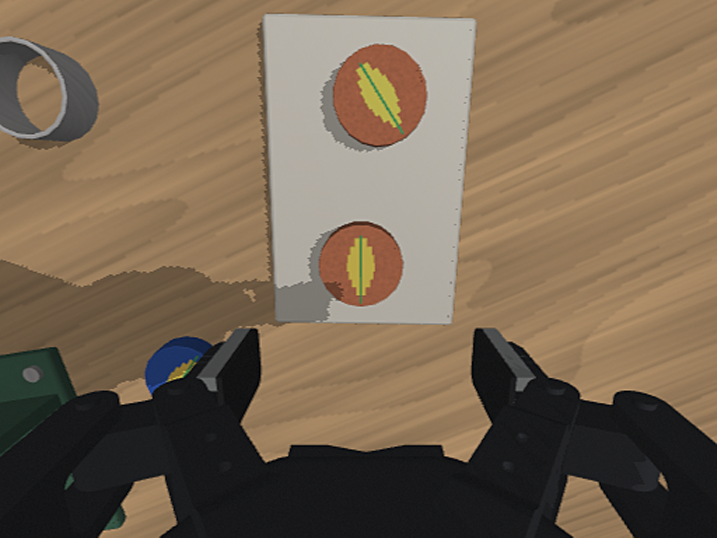

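The view shows the tile flat and leaf up at (361,264), wholly on the free half of the board. The finished tile is undisturbed at (380,95), and the gripper is clear. I'll hand in.

```bash
python3 -c "
from workcell import env
print(env.close_job())"
```

```text
the job is handed in; nothing more can be done
None
```

The job is handed in: the rod was raised to its stop, and the tile was taken out and set down flat, leaf up, on the free half of the board; the judge returned no verdict.

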